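# Zero the dial, gauge the slanting tube, present the rod tip

### The arm

A 6-joint arm with a two-finger parallel gripper is mounted at the origin on a cart in front of the work surface, level with it; the furniture and walls round the work are solid. World frame = base frame: x ahead of the robot, y to its left, z up, the work surface at z = 0. Lengths are in mm, angles in rad, forces in N, time in s.
With the tool pointing down it reaches from about 350 to 975 mm from the base axis. Payload 7.1 kg.
Tool frame: the origin (TCP) lies between the finger pads; the fingertips stand 19 mm ahead of it and the grasp point (between the pads) is the TCP (ctrl.tcp_to_tips is the distance from the TCP to the fingertips, in mm); z points along the fingers, y is the line along which they close (so a half turn about z gives the same grasp; the last joint's range is limited). The gripper opens to 88 mm and grips with 3 to 60 N. Pads are 20 mm wide; open, the fingers measure 115 mm over their backs; the gripper's body (75 mm by 178 mm) begins 61 mm behind the grasp point.
Start: joints at [-1.304, 0.423, 1.63, -0, 1.089, -0.019], TCP at [176.221, -599.626, 241.675] pointing down, gripper open.
Joint ranges: [-3, 3], [-0.9, 2.11], [0.09, 2.58], [-1.31, 4.45], [0.11, 2.69], [-2.54, 2.54]. Speed limits (rad/s): [2.39, 2.39, 3.01, 3.14, 3.14, 3.14].

### API

Orientations are given as a rotation vector (axis times angle).
In Python, from workcell import status, optics, ctrl gives the robot as it stands. The module is installed in compiled form; this text tells all that it offers.
- The arm moves only by the shell command python3 -m inch 'ROWS'. ROWS is JSON, a list that holds one entry, the list of rows, each a list of 7 numbers: the shift along the tool's x, y, z in mm, then the turn, a rotation vector about the tool's x, y, z in rad, then the opening in per cent of the stroke, from 0 (shut) to 100 (fully open). A call has 1 to 20 rows; each row is the pose to reach, as a shift and turn from the pose commanded when the call began, along the tool's axes at that moment; what a row does not reach only later rows make up. A row lasts 1/10 s, in which the tool goes at most 50 mm and 8.59 degrees, less where a joint would pass 70% of its speed; a pose out of reach is approached as far as the arm can. A call with a gripper value outside its range is refused whole. The fingers move at their own pace and stop on an object; the grip force is fixed at half the most. Time passes only in rows, so rows that repeat a pose let the fingers close. It gives the time, the measured TCP pose, the force, the opening and the grip force at its end, in the units of the state.
- status.get_obs(): the state, without advancing time (a new reading comes with each control period).
- optics.get_image(name): name is "scene" or "top" or "wrist"; returns a dict with "frame" (384x512x3 uint8, red, green, blue), "fx", "fy", "cx", "cy" (pixels), "rvec" (rotation vector, rad) and "tvec" (3), from world to camera coordinates, as OpenCV has them; the wrist camera has in their place "hand_eye" (4x4, takes a point from camera to tool coordinates, whose origin is the TCP and whose axes are the flange's). Camera axes: x right, y down, z forward; pixel columns grow to the right and rows downward; lengths in mm; the calibration is good to about 2 mm. The wrist camera is an equidistant fisheye: a pixel r from the principal point sees the ray r / f radians off the axis. A picture is of the moment at which its call begins: read the wrist's pose just before it. There is no depth.
- ctrl.close_job(): hands the job in; it is judged then, once.
The state is a dict: "t": time; "qpos": joint angles; "qvel": joint speeds; "joint_torque": joint torques, N m; "ee_pos": TCP position; "orientation": TCP orientation; "ft_force": force on the tool from outside, world axes, zero at the start; "moment": the same for the moment, N m; "width": finger opening in mm; "grasp_force": force on a finger pad.
Only numpy, scipy, OpenCV 4.12 (cv2) and the standard library are available. Lean on these libraries where they do the work, as an engineer would, in place of code of your own. Each camera call takes 0.05 s, during which the arm holds its last target. There are 200 camera calls.

### The job

On the grey dial reader, turn the black knob until its pointer stands on the red zero mark, and let go of it. Then take the gauge rod from its rest by the orange handle, push it gently into the slanting guide tube until its brass collar stops against the mouth, and draw it right out again. Finish while still holding the rod: keep it level and still, with its tip over the middle of the green reading glass, three to four centimetres above the glass and touching nothing but your gripper; leave the bottles, the timer and the tape where they are.

Things in the scene. Friction and masses are not known exactly. Their poses are not given: they have to be found in the camera images.
- reader: fixed grey housing 100 (x) x 130 (y) x 60 mm high, origin under its centre, z up. On its top, at local (0, 30) mm, a white dial 64 mm across with black ticks, and a red zero mark on the dial's local +x side; on the dial the black knob. At local (0, -38) mm a round green reading glass in a dark ring.
- zero_knob (a joint): angle of the black knob on the reader about its vertical axis: 0 = pointer on the red zero mark (bar along the reader's local x), positive = anticlockwise seen from above; stops at -1.6 and 1.6 rad. It starts on the positive side, so it must be turned clockwise. Light friction (0.04 N m) keeps it where it is left.
- knob_grip (a point): point on the knob's axis at the height to grip, 87.5 mm above the bench. The knob's bar is 40 mm long, 10 mm wide, its top 9 mm above this point and the dial 24 mm below it; this point turns with the knob, its x axis runs along the bar towards the pointer
- glass_center (a point): centre of the reading glass's top face, 63 mm above the bench; glass 34 mm across, ring 44 mm; axes as the reader's
- stand: fixed dark base plate 90 (x) x 160 (y) x 12 mm with two posts that carry the guide tube; origin under the plate's middle, z up. The tube's mouth looks along local +y, 30 degrees upward
- guide_tube: aluminium tube fixed on the stand, 105 mm long, 25 mm outside; origin at the centre of its mouth (120 mm above the bench), z axis along the tube's axis, out of the mouth, 30 degrees above the horizontal. Bore 16 mm, widening over the last 17 mm to 28 mm at the mouth; flange 37 mm across; the blind bottom is 101 mm from the mouth
- rest: fixed blue-based rest, plate 170 x 50 mm, with two black saddles in which the rod lies level; origin on the bench below the rod's grip point, x along the rod towards its tip, z up. The saddles stand at x = -44..-30 mm (28 mm wide, under the handle's tail, cheeks up to 70 mm) and x = 89..101 mm (30 mm wide, under the shank, cheeks up to 73 mm); lift the rod straight up
- gauge_rod: loose gauge rod, about 0.09 kg, 178 mm long; origin at the grip point on the rod's axis, 70 mm above the bench as it lies; x axis along the rod towards the tip, z up as it lies. Square orange handle 16 x 16 mm from x = -45 to 35 mm, brass collar 35 mm across from x = 35 to 43 mm, steel shank 10 mm thick from x = 43 to the tapered tip at x = 133 mm; centre of mass at about x = 20 mm
- rod_tip (a point): middle of the rod's tip end, rod local (133, 0, 0) mm; axes as the rod's
- collar_face (a point): centre of the collar's front face, rod local (43, 0, 0) mm, which stops on the tube's mouth: the shank then reaches 90 mm into the tube
- timer: bystander: white bench timer, 62 x 62 x 20 mm, origin under its centre
- bottle_buffer: bystander: white bottle with blue cap, 63 mm wide, 122 mm high, origin under its centre
- bottle_small: bystander: small tan bottle with red cap, 37 mm wide, 69 mm high, origin under its centre
- tape_roll: bystander: roll of beige tape lying flat, 78 mm wide, 19 mm high, origin under its centre

How it is judged:
By the outcome, as a careful person would: the job done as asked, in the order asked, and still so for the second after the job is handed in, while the arm keeps its last pose, push and grip.
It also fails if it takes over 64 s, if anything falls off the work surface, if the arm or the gripper's body presses on something with over 40 N, if the wrist force passes 120 N, or if a joint passes its speed limit or range.

## Working session

There is one attempt and no reset: what is moved stays moved. The work goes in short steps, Python scripts to look and compute and a shell command to move; the robot and the scene stay as the last step left them, time stands still between calls to the robot, and variables do not carry over. Pictures are saved under pics/ and viewed, at most 10 in all, crops included, and the job is handed in when it is done.

```bash
mkdir -p pics
python3 - <<'E'
from workcell import status,optics,ctrl
import cv2,numpy as np
o=status.get_obs(); print({k:np.round(v,3).tolist() for k,v in o.items()}, ctrl.tcp_to_tips)
for n in ("scene","top","wrist"):
    d=optics.get_image(n); np.save(n+".npy",d,allow_pickle=True)
    cv2.imwrite(f"pics/{n}0.png",d["frame"][:,:,::-1])
    print(n,{k:np.round(v,3).tolist() for k,v in d.items() if k!="frame"})
a=[cv2.resize(cv2.imread(f"pics/{n}0.png"),(800,600)) for n in("top","scene")]
cv2.imwrite("pics/t.png",a[0]);cv2.imwrite("pics/s.png",a[1])
E
```

```text
{'t': 0.0, 'qpos': [-1.304, 0.424, 1.631, -0.0, 1.089, -0.019], 'qvel': [0.001, 0.0, -0.002, -0.0, -0.001, -0.001], 'joint_torque': [0.003, -54.461, -27.366, 0.065, 0.023, -0.0], 'ee_pos': [176.051, -599.149, 240.913], 'orientation': [-3.108, -0.447, 0.0], 'ft_force': [-0.588, 0.384, -1.101], 'moment': [0.051, 0.042, -0.021], 'grasp_force': 0.0, 'width': 87.358} 19.0
scene {'fx': 391.178, 'fy': 391.178, 'cx': 251.933, 'cy': 187.001, 'rvec': [0.678, -2.49, 1.294], 'tvec': [419.332, 302.341, 1111.159]}
top {'fx': 445.517, 'fy': 445.517, 'cx': 255.474, 'cy': 193.241, 'rvec': [2.2, -2.154, 0.101], 'tvec': [-157.613, 535.34, 1613.08]}
wrist {'fx': 297.319, 'fy': 297.319, 'cx': 257.617, 'cy': 194.291, 'hand_eye': [[0.0, -0.955, -0.296, 82.056], [1.0, 0.0, -0.0, -0.66], [0.0, -0.296, 0.955, -143.756], [0.0, 0.0, 0.0, 1.0]]}
```

View pics/t.png

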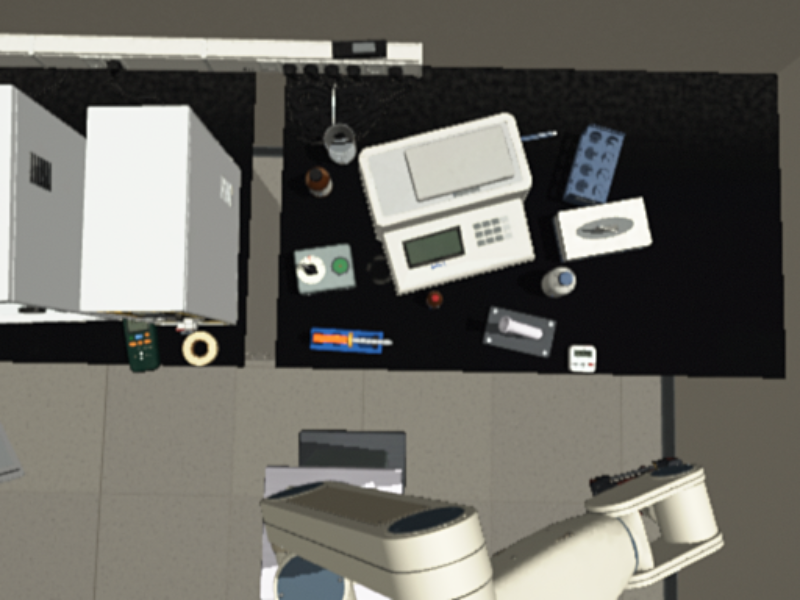

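View pics/s.png

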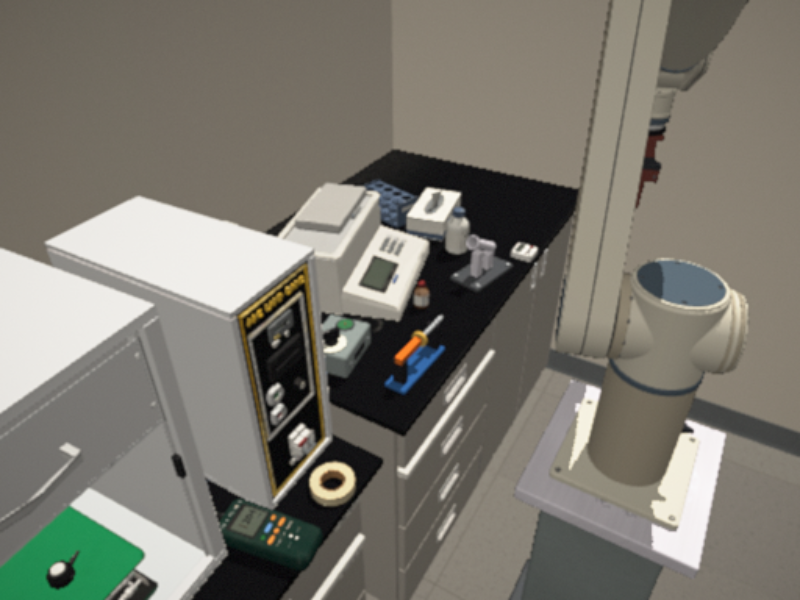

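Top view (800 px scale): reader at (325,268) with dial (310,268) and glass (340,266), rod on rest (350,341) with its tip to the right, stand at (520,332), timer (582,358), bottles at (435,298) and (558,282). World +x is up and +y is left in the picture.

```bash
cat > h.py <<'E'
import numpy as np,cv2
from scipy.spatial.transform import Rotation as R
from workcell import status,optics,ctrl
def ray(d,uv,pose=None):
    uv=np.atleast_2d(uv).astype(float)
    p=(uv-[d["cx"],d["cy"]])/[d["fx"],d["fy"]]
    if "hand_eye" in d:
        th=np.linalg.norm(p,axis=1,keepdims=True); s=np.where(th<1e-9,1,np.sin(th)/np.maximum(th,1e-9))
        v=np.hstack([p*s,np.cos(th)]); H=d["hand_eye"]; Rt=R.from_rotvec(pose[1]).as_matrix()
        return Rt@H[:3,3]+pose[0], v@(Rt@H[:3,:3]).T
    Rm=R.from_rotvec(d["rvec"]).as_matrix()
    return -Rm.T@d["tvec"], np.hstack([p,np.ones((len(p),1))])@Rm
def plane(d,uv,z,pose=None):
    c,v=ray(d,uv,pose); return c+v*((z-c[2])/v[:,2:])
def proj(d,P,pose=None):
    P=np.atleast_2d(P).astype(float)
    if "hand_eye" in d:
        H=d["hand_eye"]; Rt=R.from_rotvec(pose[1]).as_matrix()
        q=((P-pose[0])@Rt-H[:3,3])@H[:3,:3]
        r=np.hypot(q[:,0],q[:,1]);th=np.arctan2(r,q[:,2]);p=q[:,:2]/r[:,None]*th[:,None]
    else:
        q=P@R.from_rotvec(d["rvec"]).as_matrix().T+d["tvec"]; p=q[:,:2]/q[:,2:]
    return p*[d["fx"],d["fy"]]+[d["cx"],d["cy"]]
def snap(n):
    o=status.get_obs(); d=optics.get_image(n); return d,(np.array(o["ee_pos"]),np.array(o["orientation"])),o
def blobs(hsv,lo,hi,amin=15):
    m=cv2.inRange(hsv,np.array(lo),np.array(hi)); n,l,s,c=cv2.connectedComponentsWithStats(m)
    return [(s[i,4],c[i],s[i,:4],np.argwhere(l==i)[:,::-1]) for i in np.argsort(-s[:,4]) if i and s[i,4]>=amin]
E
python3 - <<'E'
from h import *
np.set_printoptions(precision=1,suppress=True)
d=np.load("top.npy",allow_pickle=True).item()
hsv=cv2.cvtColor(d["frame"],cv2.COLOR_RGB2HSV)
def show(nm,lo,hi,z,box):
    for a,c,s,p in blobs(hsv,lo,hi):
        if box[0]<c[0]<box[1] and box[2]<c[1]<box[3]:
            r=cv2.minAreaRect(p.astype(np.float32)); print(nm,a,c,"P",plane(d,c,z)[0],"corners",plane(d,cv2.boxPoints(r),z)[:,:2].tolist() if a>60 else "")
show("green",(45,100,40),(85,255,255),63,(185,235,150,190))
show("dial",(0,0,180),(179,60,255),63,(185,235,150,190))
show("housing",(0,0,70),(179,80,255),60,(185,235,150,190))
show("orange",(5,150,120),(22,255,255),78,(190,260,200,235))
show("blue",(100,120,80),(125,255,255),10,(190,260,200,235))
show("shank",(0,0,120),(179,80,255),75,(225,260,200,235))
show("plate",(0,0,25),(179,120,110),12,(300,365,190,235))
show("tube",(0,0,140),(179,60,255),120,(310,360,190,225))
cv2.imwrite("pics/tc.png",cv2.resize(d["frame"][140:245,180:390,::-1],(800,400),interpolation=cv2.INTER_CUBIC))
E
```

```text
green 55 [217.3 169.7] P [617.5  -6.8  63. ] corners 
dial 381 [203.8 175. ] P [597.1  41.   63. ] corners [[563.4078023335817, 89.53571760753599], [643.2155621622248, 92.23579592260691], [645.913271356567, -33.98968879679491], [566.068207973049, -36.13169419459024]]
housing 936 [206.9 171.6] P [609.9  30.4  60. ] corners [[650.2506355246076, 103.676425269941], [672.0908089973774, -27.372928721902923], [567.8908445369998, -44.964423108065944], [546.3191667827804, 85.35794885993286]]
orange 108 [211.6 216.5] P [447.9   7.1  78. ] corners [[438.54370860816346, 48.327822432263844], [459.8800619807806, 47.99101144014787], [457.5993577163904, -37.47363196321466], [436.2660189608526, -37.03355754729026]]
blue 203 [221.7 222.3] P [429.7 -24.2  10. ] corners [[424.67584831305277, 63.39400454356681], [443.88786477047086, 62.882319695904584], [437.4595229412572, -106.95695542410323], [418.2566407441249, -106.2679782361071]]
blue 163 [222.4 212.5] P [466.  -25.8  10. ] corners [[473.2738847816756, 60.797888575542714], [476.7515332412871, -105.32763562915257], [454.60396679633635, -105.83754296324358], [451.1394779867891, 60.08889799111665]]
shank 88 [236.3 218.1] P [444.3 -80.3  75. ] corners [[449.5325466482512, -31.254173208347908], [459.523083408359, -126.94070092691643], [439.0506187408843, -129.09920463574588], [429.0858117602968, -33.521482055081464]]
plate 863 [332.3 212.8] P [ 473.1 -431.3   12. ] corners [[445.9859707635761, -339.98165045940857], [539.089119646953, -360.4417665496456], [505.03005937851293, -522.592490698315], [412.25002732912975, -501.3460819355479]]
tube 169 [334.8 210.3] P [ 476.5 -420.9  120. ] corners [[473.4689836383396, -379.8773979130324], [501.1591867732692, -387.02087737417577], [481.96000378552793, -465.1695256169118], [454.32853055163895, -457.9070839208364]]
```

View pics/tc.png

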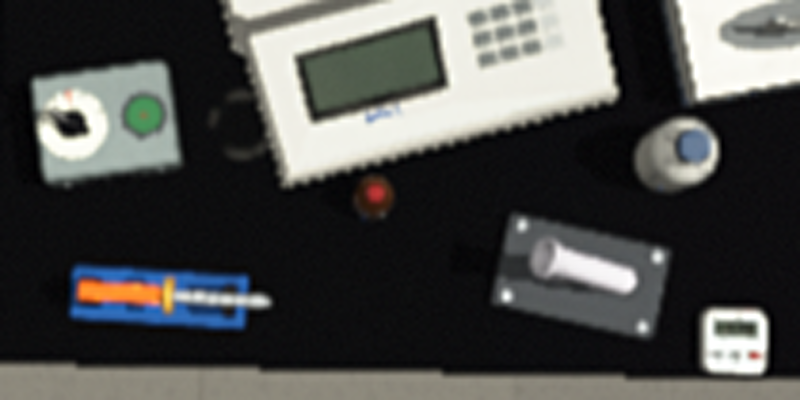

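Crop (3.81 px per raw px): knob pointer at (45,118) pointing left from dial centre (72,122), red mark at (68,95) on the far side, glass at (144,115), rod tip at (268,300), tube mouth at (543,258) facing left. The sizes match what is given, so next I move over the reader for a close look.

```bash
cat >> h.py <<'E'
def toolR(yaw,tilt=None):
    x=np.array([np.cos(yaw),np.sin(yaw),0]);z=np.array([0,0,-1.]);return R.from_matrix(np.array([x,np.cross(z,x),z]).T)
def delta(p,Rt):
    o=status.get_obs();R0=R.from_rotvec(o["orientation"])
    print("shift",np.round(R0.inv().apply(np.array(p)-o["ee_pos"]),1),"turn",np.round((R0.inv()*Rt).as_rotvec(),4),"deg",np.round((R0.inv()*Rt).magnitude()*57.3,1),"t",o["t"])
E
python3 -c "
from h import *
delta([605,40,240],toolR(1.67))"
```

```text
shift [ 591.7 -492.4    1.7] turn [-1.0000e-03 -8.0000e-04 -1.3841e+00] deg 79.3 t 0.15
```

```bash
python3 -m inch '[[[592,-492,0,0,0,-1.384,100],[592,-492,0,0,0,-1.384,100],[592,-492,0,0,0,-1.384,100],[592,-492,0,0,0,-1.384,100],[592,-492,0,0,0,-1.384,100],[592,-492,0,0,0,-1.384,100],[592,-492,0,0,0,-1.384,100],[592,-492,0,0,0,-1.384,100],[592,-492,0,0,0,-1.384,100],[592,-492,0,0,0,-1.384,100],[592,-492,0,0,0,-1.384,100],[592,-492,0,0,0,-1.384,100],[592,-492,0,0,0,-1.384,100],[592,-492,0,0,0,-1.384,100],[592,-492,0,0,0,-1.384,100],[592,-492,0,0,0,-1.384,100],[592,-492,0,0,0,-1.384,100],[592,-492,0,0,0,-1.384,100],[592,-492,0,0,0,-1.384,100],[592,-492,0,0,0,-1.384,100]]]'
python3 - <<'E'
from h import *
np.set_printoptions(precision=2,suppress=True)
d,pose,o=snap("wrist"); np.save("w1.npy",(d,pose),allow_pickle=True) if 0 else None
import pickle; pickle.dump((d,pose),open("w1.pkl","wb"))
print(pose,o["qpos"],o["t"])
cv2.imwrite("pics/w1.png",d["frame"][:,:,::-1])
hsv=cv2.cvtColor(d["frame"],cv2.COLOR_RGB2HSV)
for nm,lo,hi,z in (("green",(45,100,40),(85,255,255),63),("red",(0,120,90),(8,255,255),63.5),("black",(0,0,0),(179,255,60),96),("dial",(0,0,180),(179,40,255),63.5),("orange",(5,150,120),(22,255,255),78)):
    for a,c,s,p in blobs(hsv,lo,hi,25)[:6]: print(nm,a,c,s,plane(d,c,z,pose)[0])
E
```

```text
t: 2.15
ee_pos: [604.8, 37.9, 241.8]
orientation: [-2.111, -2.327, 0.001]
ft_force: [0.4, 0.3, 0.7]
width: 87.8
grasp_force: 0.0
(array([604.82,  37.89, 241.76]), array([-2.11, -2.33,  0.  ])) [ 0.04  0.4   1.67 -0.    1.07 -0.05] 2.15
green 498 [266.74 216.8 ] [253 205  28  26] [620.11  -5.74  63.  ]
red 117 [203.83 345.85] [198 341  13  11] [ 548.71 -228.28   63.5 ]
black 75265 [277.43 233.23] [  0  80 512 304] [631.23 -10.64  96.  ]
black 8992 [328.64  37.24] [111   0 401  94] [659.01 196.43  96.  ]
black 1068 [498.06 250.06] [475 220  37  60] [961.96 -19.67  96.  ]
black 379 [139.61 253.69] [132 242  20  31] [475.59 -55.12  96.  ]
black 263 [259.62 158.87] [251 147  23  31] [604.28  67.35  96.  ]
black 74 [416.95 178.15] [412 169  14  21] [780.04  66.61  96.  ]
dial 18680 [130.66  55.44] [  0   0 391 103] [448.7 169.6  63.5]
dial 8789 [389.64  15.9 ] [167   0 345  49] [736.14 247.62  63.5 ]
dial 7581 [ 55.64 228.6 ] [  0 139 111 146] [327.13 -57.77  63.5 ]
dial 7167 [263.46 179.75] [218 128  89 110] [611.69  38.27  63.5 ]
dial 3090 [280.52 284.05] [217 257 125  43] [648.27 -97.68  63.5 ]
dial 804 [345.53 339.31] [327 325  38  27] [ 763.87 -198.1    63.5 ]
orange 2226 [361.12 349.93] [238 325 234  40] [ 789.51 -209.05   78.  ]
orange 721 [125.94 199.54] [112 160  27  76] [454.16   3.83  78.  ]
orange 469 [110.08 303.57] [102 282  21  45] [ 412.01 -158.53   78.  ]
orange 231 [407.87 307.45] [397 282  17  45] [ 840.36 -124.8    78.  ]
```

View pics/w1.png

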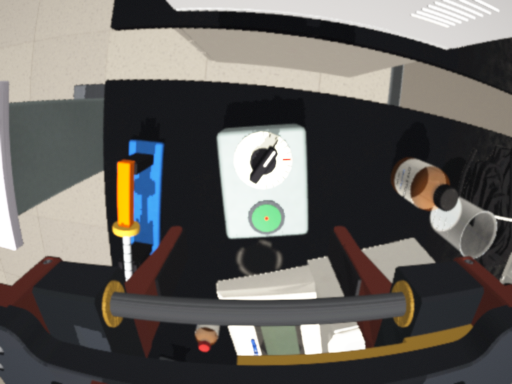

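Wrist view: glass at (267,217), dial centre about (263,160), bar from (255,180) to its pointer end (273,140), red mark at (287,159). The pointer stands about 1 rad anticlockwise of zero; rod handle (126,190), tip towards the bottom.

Run:
```python
from h import *
import pickle
np.set_printoptions(precision=2,suppress=True)
d,pose=pickle.load(open("w1.pkl","rb")); f=d["frame"]; hsv=cv2.cvtColor(f,cv2.COLOR_RGB2HSV)
print(f[160,240],f[160,224],f[210,235],f[130,283],f[141,274],f[144,270])
# dial: brightest convex hull near
v=f.min(2).copy(); sub=np.zeros_like(v); sub[125:195,225:300]=v[125:195,225:300]
m=(sub>232).astype(np.uint8); n,l,s,c=cv2.connectedComponentsWithStats(m); i=1+np.argmax(s[1:,4]); p=np.argwhere(l==i)[:,::-1]
h=cv2.convexHull(p.astype(np.int32))[:,0]; W=plane(d,h,63.5,pose)
(cx,cy),r=cv2.minEnclosingCircle(W[:,:2].astype(np.float32)); print("dial px",s[i],"centre",cx,cy,"r",r, "mean",(W.max(0)+W.min(0))/2)
g=blobs(hsv,(45,100,40),(85,255,255),200)[0]; hg=cv2.convexHull(g[3].astype(np.int32))[:,0]; Wg=plane(d,hg,63,pose)
G=np.array(cv2.minEnclosingCircle(Wg[:,:2].astype(np.float32))[0]); print("glass",G,cv2.minEnclosingCircle(Wg[:,:2].astype(np.float32))[1])
# red mark
for a,c,s_,pp in blobs(hsv,(0,90,120),(10,255,255),3):
    if 275<c[0]<300 and 150<c[1]<170: print("red",a,c,plane(d,c,63.5,pose)[0])
# housing rect
m=cv2.inRange(hsv,np.array((60,5,120)),np.array((110,60,255))); n,l,s,c=cv2.connectedComponentsWithStats(m);i=l[210,235];p=np.argwhere(l==i)[:,::-1]
Wh=plane(d,cv2.convexHull(p.astype(np.int32))[:,0],60,pose)[:,:2]; print("house",cv2.minAreaRect(Wh.astype(np.float32)))
# bar
bl=[b for b in blobs(hsv,(0,0,0),(179,255,60),100) if 250<b[1][0]<270 and 140<b[1][1]<180][0]
Wb=plane(d,bl[3],96.5,pose)[:,:2]; print("bar rect",cv2.minAreaRect(Wb.astype(np.float32)))
cv2.imwrite("pics/k.png",cv2.resize(f[120:245,205:320,::-1],None,fx=4.6,fy=4.6,interpolation=cv2.INTER_CUBIC))
```

```text
[255 255 255] [241 247 244] [244 249 247] [201 212 207] [236 233 220] [235 233 219]
dial px [ 225  132   75   63 3606] centre 608.5239868164062 55.313838958740234 r 54.118316650390625 mean [609.51  56.5   63.5 ]
glass [619.78  -6.5 ] 16.158899307250977
red 7 [286. 159.] [634.    64.26  63.5 ]
house ((613.0965576171875, 31.618408203125), (98.39686584472656, 129.180908203125), 9.422219276428223)
bar rect ((602.6723022460938, 66.56353759765625), (36.672637939453125, 10.921940803527832), 58.75275421142578)
```

View pics/k.png

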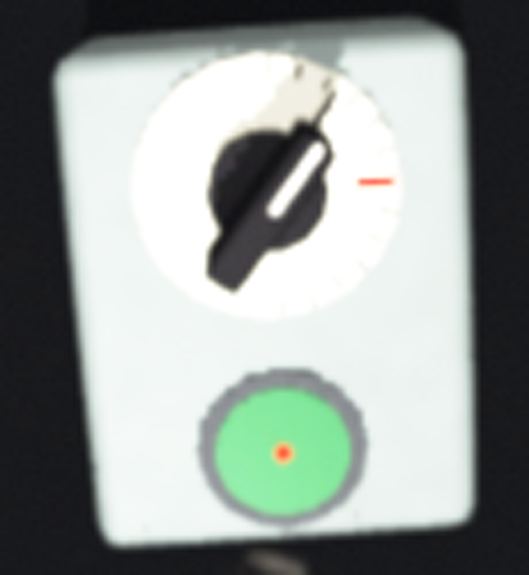

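Run:
```python
from h import *
import pickle
np.set_printoptions(precision=2,suppress=True)
d,pose=pickle.load(open("w1.pkl","rb"))
px=np.array([[224,283],[318,134],[331,157],[208,275],[237,292],[275,213],[318,148]])/4.6+[205,120]
P=plane(d,px,96.5,pose)[:,:2]; print(P)
t=P[0]; h=(P[1]+P[2])/2
print("mid",(t+h)/2,"len",np.hypot(*(h-t)),"ang",np.degrees(np.arctan2(*(h-t)[::-1])), "stripe",np.degrees(np.arctan2(*(P[6]-P[5])[::-1])))
a=np.arctan2(*(h-t)[::-1])
delta([608.4,61,130],toolR(a)); delta([608.4,61,88.5],toolR(a)); print(a, a-np.radians(9.42))
```

```text
[[600.63  43.85]
 [617.46  78.55]
 [620.77  73.88]
 [596.99  45.31]
 [603.66  42.1 ]
 [610.11  60.47]
 [617.79  75.53]]
mid [609.87  60.03] len 37.269286568726756 ang 60.27150976201189 stripe 62.97981601546298
shift [ 22.6   5.7 111.8] turn [-0.    0.    0.62] deg 35.3 t 2.2
shift [ 22.6   5.7 153.3] turn [-0.    0.    0.62] deg 35.3 t 2.2
1.0519362904950114 0.8875262749571455
```

```bash
python3 -m inch '[[[22,6,60,0,0,0.6,50],[22,6,100,0,0,0.6,50],[22,6,110,0,0,0.6,50],[22,6,110,0,0,0.6,50],[22,6,110,0,0,0.6,50],[22,6,110,0,0,0.6,50],[22,6,125,0,0,0.6,50],[22,6,140,0,0,0.6,50],[22,6,148,0,0,0.6,50],[22,6,153,0,0,0.6,50],[22,6,153,0,0,0.6,50],[22,6,153,0,0,0.6,0],[22,6,153,0,0,0.6,0],[22,6,153,0,0,0.6,0],[22,6,153,0,0,0.6,0],[22,6,153,0,0,0.6,0],[22,6,153,0,0,0.6,0],[22,6,153,0,0,0.6,0]]]'
python3 -c "
from h import *
o=status.get_obs();Rt=R.from_rotvec(o['orientation']).as_matrix();print(np.degrees(np.arctan2(Rt[1,0],Rt[0,0])),o['moment'])
delta(o['ee_pos'],toolR(np.radians(9.42)))"
```

```text
t: 4.0
ee_pos: [609.6, 61.9, 89.0]
orientation: [2.702, 1.601, 0.001]
ft_force: [-0.1, 0.5, 2.4]
width: 27.3
grasp_force: 30.0
61.299362478988215 [ 0.02167338 -0.10323688 -0.02513534]
shift [0. 0. 0.] turn [ 4.000e-04 -7.000e-04  9.055e-01] deg 51.9 t 4.0
```

```bash
python3 -m inch '[[[0,0,0,0,0,0,0],[0,0,0,0,0,0,0],[0,0,0,0,0,0,0]]]'
python3 - <<'E'
from h import *
d,pose,o=snap("wrist")
cv2.imwrite("pics/g.png",cv2.resize(d["frame"][150:384,120:400,::-1],None,fx=2.5,fy=2.5,interpolation=cv2.INTER_CUBIC))
E
```

```text
t: 4.3
ee_pos: [609.7, 61.9, 89.0]
orientation: [2.702, 1.601, 0.001]
ft_force: [0.7, 1.2, 5.3]
width: 27.5
grasp_force: 30.0
```

View pics/g.png

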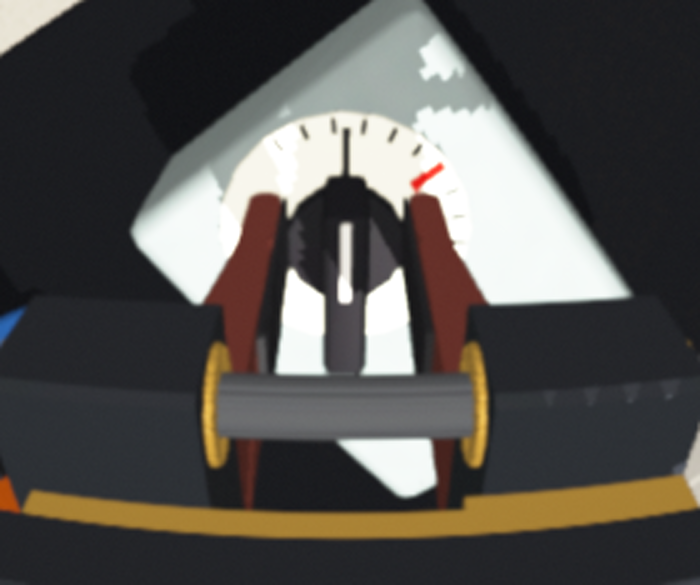

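The pads hold the knob's round base, 27 mm wide, not the bar; the bar (345,270) lies centred and parallel between them with the pointer line straight ahead. That grip is firm and aligned, so I turn 0.906 rad.

```bash
python3 -m inch '[[[0,0,0,0,0,0.08,0],[0,0,0,0,0,0.16,0],[0,0,0,0,0,0.24,0],[0,0,0,0,0,0.32,0],[0,0,0,0,0,0.4,0],[0,0,0,0,0,0.48,0],[0,0,0,0,0,0.56,0],[0,0,0,0,0,0.64,0],[0,0,0,0,0,0.72,0],[0,0,0,0,0,0.8,0],[0,0,0,0,0,0.86,0],[0,0,0,0,0,0.906,0],[0,0,0,0,0,0.906,0],[0,0,0,0,0,0.906,0],[0,0,0,0,0,0.906,0]]]'
python3 - <<'E'
from h import *
o=status.get_obs();Rt=R.from_rotvec(o['orientation']).as_matrix();print(np.degrees(np.arctan2(Rt[1,0],Rt[0,0])),o['moment'])
d,pose,o=snap("wrist")
cv2.imwrite("pics/g2.png",cv2.resize(d["frame"][150:384,120:400,::-1],None,fx=2.5,fy=2.5,interpolation=cv2.INTER_CUBIC))
E
```

```text
t: 5.85
ee_pos: [611.0, 59.9, 89.1]
orientation: [3.128, 0.258, 0.005]
ft_force: [4.4, -8.5, 0.6]
width: 27.4
grasp_force: 30.0
9.414235219641062 [-1.68882851 -0.89892518  0.00170201]
```

View pics/g2.png

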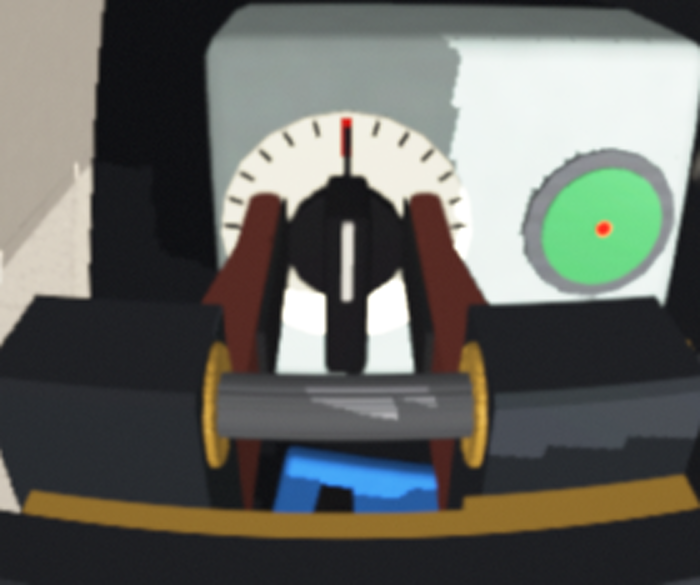

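The pointer now lies on the red mark at (346,130), exactly in line. Release and lift, heading to the rod.

```bash
python3 -m inch '[[[0,0,0,0,0,0.906,55],[0,0,0,0,0,0,55]]]' --help >/dev/null 2>&1; python3 -c "
from h import *
o=status.get_obs();print(o['t'],o['width'])"
```

```text
5.9 27.27027781966294
```

```bash
python3 -m inch '[[[0,0,0,0,0,0,60],[0,0,0,0,0,0,60],[0,0,0,0,0,0,60],[0,0,0,0,0,0,60],[0,0,-10,0,0,0,60],[0,0,-30,0,0,0,60],[0,0,-60,0,0,0,60],[0,0,-100,0,0,0,60],[0,0,-140,0,0,0,60],[0,0,-150,0,0,0,60],[0,0,-150,0,0,0,60]]]'
python3 - <<'E'
from h import *
import pickle
np.set_printoptions(precision=2,suppress=True)
d,pose,o=snap("wrist"); pickle.dump((d,pose),open("w2.pkl","wb")); print(pose)
f=d["frame"];hsv=cv2.cvtColor(f,cv2.COLOR_RGB2HSV)
for a,c,s,p in blobs(hsv,(0,90,120),(10,255,255),2)[:8]: print("red",a,c,plane(d,c,63.5,pose)[0])
for a,c,s,p in blobs(hsv,(5,150,120),(22,255,255),200): print("or",a,c,s,plane(d,c,78,pose)[0])
kp=proj(d,[[608.4,61,96.5]],pose)[0]; print(kp)
x,y=kp.astype(int); cv2.imwrite("pics/k2.png",cv2.resize(f[max(0,y-50):y+50,max(0,x-60):x+60,::-1],None,fx=5,fy=5,interpolation=cv2.INTER_CUBIC))
delta([452,3,220],toolR(np.pi/2))
E
```

```text
t: 7.0
ee_pos: [610.3, 62.0, 241.2]
orientation: [-3.131, -0.257, -0.007]
ft_force: [0.1, 1.0, -0.3]
width: 52.9
grasp_force: 0.0
(array([610.28,  62.01, 241.19]), array([-3.13, -0.26, -0.01]))
red 66 [450.21 255.82] [ 547.17 -231.65   63.5 ]
red 9 [260.11 158.22] [634.88  64.1   63.5 ]
red 9 [320. 182.] [619.6   -7.41  63.5 ]
[259.06 189.89]
shift [-164.7   32.4   19. ] turn [ 0.   -0.   -1.41] deg 80.6 t 7.05
```

```bash
python3 -m inch '[[[-40,10,0,0,0,-0.14,100],[-80,20,0,0,0,-0.28,100],[-120,30,0,0,0,-0.42,100],[-165,32,10,0,0,-0.56,100],[-165,32,19,0,0,-0.7,100],[-165,32,19,0,0,-0.84,100],[-165,32,19,0,0,-0.98,100],[-165,32,19,0,0,-1.12,100],[-165,32,19,0,0,-1.26,100],[-165,32,19,0,0,-1.41,100],[-165,32,19,0,0,-1.41,100],[-165,32,19,0,0,-1.41,100],[-165,32,19,0,0,-1.41,100]]]'
python3 - <<'E'
from h import *
import pickle
np.set_printoptions(precision=2,suppress=True)
d,pose,o=snap("wrist"); pickle.dump((d,pose),open("w3.pkl","wb")); print(pose)
f=d["frame"];hsv=cv2.cvtColor(f,cv2.COLOR_RGB2HSV)
for a,c,s,p in blobs(hsv,(5,150,120),(22,255,255),200): 
    W=plane(d,p,78,pose)[:,:2].astype(np.float32); r=cv2.minAreaRect(W); print("or",a,c,s,r,cv2.boxPoints(r).tolist())
for a,c,s,p in blobs(hsv,(100,120,80),(125,255,255),300): print("blue",a,c,s,cv2.minAreaRect(plane(d,p,10,pose)[:,:2].astype(np.float32)))
d2,p2=pickle.load(open("w2.pkl","rb"));g=d2["frame"][170:215,245:275].min(2)
im=np.vstack([cv2.resize(d2["frame"][130:215,200:320,::-1],(600,425),interpolation=cv2.INTER_CUBIC)]); im2=cv2.resize(f[:,:,::-1],(566,425)); 
cv2.imwrite("pics/c.png",cv2.resize(np.hstack([im,im2]),(800,300)))
E
```

```text
t: 8.35
ee_pos: [451.3, 3.3, 219.0]
orientation: [-2.221, -2.221, 0.002]
ft_force: [0.9, -0.6, -0.2]
width: 87.9
grasp_force: 0.0
(array([451.26,   3.35, 218.98]), array([-2.22, -2.22,  0.  ]))
or 1406 [256.38 186.12] [240 143  31  89] ((449.48077392578125, 3.38519287109375), (91.72734069824219, 31.2026424407959), 88.81062316894531) [[432.9308166503906, -42.14475631713867], [464.1267395019531, -42.79243087768555], [466.0307312011719, 48.91514205932617], [434.8348083496094, 49.56281661987305]]
blue 2748 [256.13 180.25] [235 124  45 131] ((449.1357727050781, -21.676734924316406), (169.84323120117188, 50.23744583129883), 87.55255889892578)
```

View pics/c.png

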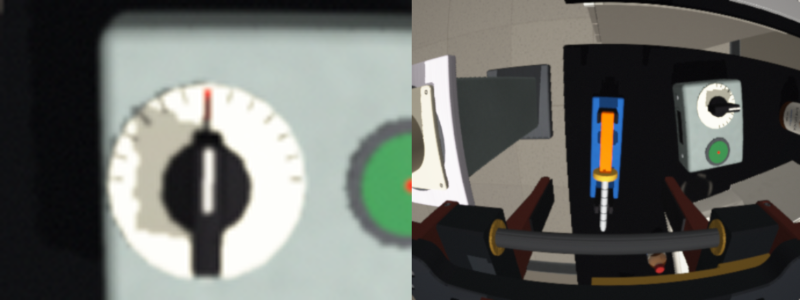

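Left: released knob's pointer line and stripe stand straight under the red mark (207,95). Right: rod on its rest, handle (607,140), collar (605,175), tip (602,228). Now the handle's axis.

Run:
```python
from h import *
import pickle
np.set_printoptions(precision=2,suppress=True)
d,pose=pickle.load(open("w3.pkl","rb"));f=d["frame"];hsv=cv2.cvtColor(f,cv2.COLOR_RGB2HSV)
b=blobs(hsv,(5,150,120),(22,255,255),200)[0][3]
C=[]
for r in range(b[:,1].min(),b[:,1].max()+1):
    q=b[b[:,1]==r]; w=np.ptp(q[:,0])+1; c=[(q[:,0].min()+q[:,0].max())/2,r]
    P=plane(d,c,78,pose)[0]; C.append((r,w,*P[:2],*hsv[r,int(c[0])]))
C=np.array(C); print(C[::6]); h=C[(C[:,1]<19)&(C[:,0]>146)]; k=np.polyfit(h[:,3],h[:,2],1); print("handle x = %.4f y + %.2f"%tuple(k), "collar rows",C[C[:,1]>22][[0,-1]])
```

```text
[[143.     7.   448.85  49.21  11.   247.   132.  ]
 [149.    18.   451.26  43.36  18.   255.   254.  ]
 [155.    18.   451.26  37.46  18.   255.   254.  ]
 [161.    16.   451.26  31.53  18.   254.   254.  ]
 [167.    16.   451.26  25.55  18.   254.   254.  ]
 [173.    17.   450.77  19.52  18.   252.   254.  ]
 [179.    16.   450.28  13.44  18.   254.   254.  ]
 [185.    16.   450.27   7.29  18.   250.   254.  ]
 [191.    15.   449.77   1.07  18.   249.   254.  ]
 [197.    15.   449.76  -5.22  18.   246.   254.  ]
 [203.    15.   449.75 -11.59  18.   243.   254.  ]
 [209.    14.   449.23 -18.06  18.   244.   254.  ]
 [215.    17.   448.71 -24.61  18.   245.   253.  ]
 [221.    31.   448.69 -31.28  13.   232.   153.  ]
 [227.    29.   448.67 -38.05  25.   180.   249.  ]]
handle x = 0.0268 y + 450.12 collar rows [[221.    31.   448.69 -31.28  13.   232.   153.  ]
 [229.    24.   449.19 -40.33  26.   179.   250.  ]]
```

```bash
python3 -m inch '[[[0,-1,40,0,0,0.035,60],[0,-1,80,0,0,0.035,60],[0,-1,110,0,0,0.035,60],[0,-1,130,0,0,0.035,60],[0,-1,142,0,0,0.035,60],[0,-1,149,0,0,0.035,60],[0,-1,149,0,0,0.035,60],[0,-1,149,0,0,0.035,60],[0,-1,149,0,0,0.035,0],[0,-1,149,0,0,0.035,0],[0,-1,149,0,0,0.035,0],[0,-1,149,0,0,0.035,0],[0,-1,149,0,0,0.035,0],[0,-1,149,0,0,0.035,0],[0,-1,149,0,0,0.035,0],[0,-1,149,0,0,0.035,0]]]'
```

```text
t: 10.0
ee_pos: [450.8, 3.3, 70.8]
orientation: [2.257, 2.186, 0.0]
ft_force: [-1.4, -0.7, 4.7]
width: 15.9
grasp_force: 29.9
```

```bash
python3 -m inch '[[[0,0,-8,0,0,0,0],[0,0,-20,0,0,0,0],[0,0,-40,0,0,0,0],[0,0,-70,0,0,0,0],[0,0,-100,0,0,0,0],[0,0,-130,0,0,0,0],[-20,2,-160,0,0,0,0],[-50,5,-190,0,0,0.03,0],[-90,9,-220,0,0,0.06,0],[-130,13,-250,0,0,0.09,0],[-170,17,-250,0,0,0.12,0],[-210,20,-250,0,0,0.15,0],[-250,24,-250,0,0,0.174,0],[-290,28,-250,0,0,0.174,0],[-330,32,-250,0,0,0.174,0],[-370,36,-250,0,0,0.174,0],[-410,38,-250,0,0,0.174,0],[-440,40,-250,0,0,0.174,0],[-452,40,-250,0,0,0.174,0],[-452,40,-250,0,0,0.174,0]]]'
python3 - <<'E'
from h import *
import pickle
d,pose,o=snap("wrist"); pickle.dump((d,pose),open("w4.pkl","wb")); print(pose,o["width"])
cv2.imwrite("pics/w4.png",cv2.resize(d["frame"][:,:,::-1],(800,600),interpolation=cv2.INTER_CUBIC))
E
```

```text
t: 12.0
ee_pos: [475.7, -450.5, 320.8]
orientation: [-2.44, -1.979, -0.0]
ft_force: [0.4, 0.2, -0.6]
width: 15.5
grasp_force: 29.9
(array([ 475.66433281, -450.53506163,  320.82740219]), array([-2.43955344e+00, -1.97894741e+00, -5.36363829e-05])) 15.521272838190006
```

View pics/w4.png

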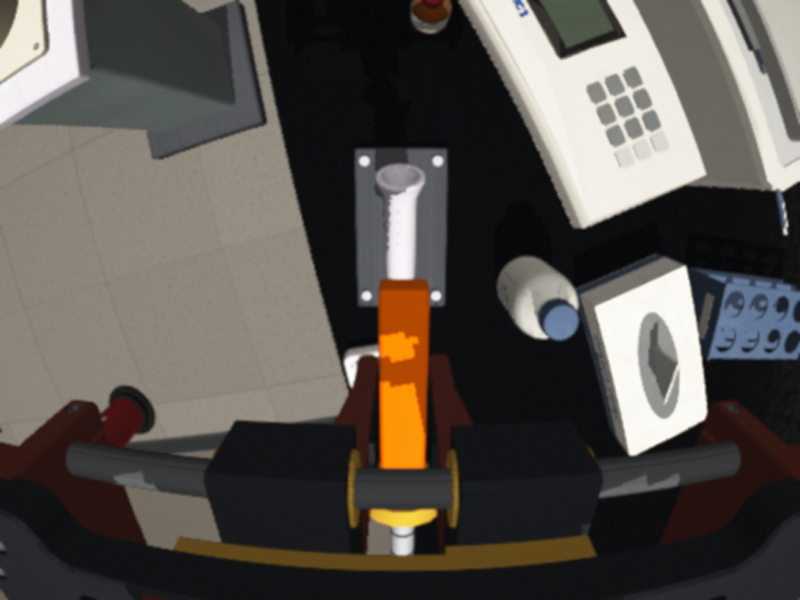

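Stand in view: screws at (364,161),(438,160),(366,297),(437,296), flange ellipse centred about (401,180), tube running down the picture in line with the held rod.

Run:
```python
from h import *
import pickle
np.set_printoptions(precision=2,suppress=True)
d,pose=pickle.load(open("w4.pkl","rb"));f=d["frame"];hsv=cv2.cvtColor(f,cv2.COLOR_RGB2HSV)
S=[]
for x,y in ((364,161),(438,160),(366,297),(437,296)):
    x0,y0=int(x*.64),int(y*.64); w=f[y0-5:y0+6,x0-6:x0+7].min(2).astype(float); w=np.where(w>150,w-150,0) ; yy,xx=np.mgrid[y0-5:y0+6,x0-6:x0+7]
    S.append([(w*xx).sum()/w.sum(),(w*yy).sum()/w.sum()])
P=plane(d,S,13,pose)[:,:2]; print(np.array(S),P); c=P.mean(0); u=(P[0]+P[1]-P[2]-P[3])/2; v=(P[1]+P[3]-P[0]-P[2])/2
print("c",c,"len",np.hypot(*u),np.hypot(*v),"dir",np.degrees(np.arctan2(u[1],u[0])),np.degrees(np.arctan2(v[1],v[0]))+90)
# plate mask
for a,cc,s,p in blobs(hsv,(0,0,55),(179,70,255),300):
    if 220<cc[0]<290 and 90<cc[1]<200: print("plate blob",a,cc,s,cv2.minAreaRect(plane(d,p,12,pose)[:,:2].astype(np.float32)))
# tube: per-row brightness span
for r in range(104,182,4):
    row=f[r,225:290].min(1); k=np.where(row>120)[0]
    print(r, row[k].mean() if len(k) else 0, (k[0]+225,k[-1]+225) if len(k) else None)
u/=np.hypot(*u)
for m in (30,35,40,45,50): print(m, proj(d,[[*(c+u*m),120]],pose)[0])
# edges of the held handle
b=max(blobs(hsv,(3,150,80),(22,255,255),200),key=lambda t:t[0])[3]
for r in range(185,290,15):
    q=b[b[:,1]==r][:,0]; print("h",r,q.min(),q.max()) if len(q) else 0
```

```text
[[232.74 102.63]
 [279.74 102.56]
 [234.24 188.92]
 [278.59 188.96]] [[ 457.08 -358.17]
 [ 525.97 -372.64]
 [ 429.53 -490.17]
 [ 498.26 -504.7 ]]
c [ 477.71 -431.42] len 134.89040811680928 70.32287457388868 dir 78.18083118276078 78.10154483667807
plate blob 5078 [256.36 141.35] [227  95  59 101] ((477.8184509277344, -430.7750244140625), (157.04786682128906, 88.80473327636719), 78.04466247558594)
104 201.4 (np.int64(230), np.int64(283))
108 141.24 (np.int64(244), np.int64(268))
112 138.75 (np.int64(241), np.int64(271))
116 139.3 (np.int64(242), np.int64(271))
120 175.43478260869566 (np.int64(247), np.int64(269))
124 195.0 (np.int64(250), np.int64(267))
128 220.33333333333334 (np.int64(249), np.int64(266))
132 217.47368421052633 (np.int64(248), np.int64(266))
136 218.94444444444446 (np.int64(249), np.int64(266))
140 218.57894736842104 (np.int64(248), np.int64(266))
144 217.73684210526315 (np.int64(248), np.int64(266))
148 218.78947368421052 (np.int64(248), np.int64(266))
152 218.47368421052633 (np.int64(248), np.int64(266))
156 224.94444444444446 (np.int64(248), np.int64(265))
160 225.83333333333334 (np.int64(248), np.int64(265))
164 221.73684210526315 (np.int64(247), np.int64(265))
168 220.6315789473684 (np.int64(247), np.int64(265))
172 219.21052631578948 (np.int64(247), np.int64(265))
176 221.44444444444446 (np.int64(248), np.int64(265))
180 0 None
30 [255.84 133.76]
35 [255.83 129.48]
40 [255.82 125.19]
45 [255.81 120.89]
50 [255.8  116.59]
h 185 243 273
h 200 242 274
h 215 242 274
h 230 242 274
h 245 242 273
h 260 242 272
h 275 242 272
```

Run:
```python
from h import *
import pickle
np.set_printoptions(precision=2,suppress=True)
d,pose=pickle.load(open("w4.pkl","rb"));f=d["frame"].min(2)
print(f[98:130,256]);print(f[98:130,250])
for r in range(103,124): k=np.where(f[r,236:278]>105)[0]+236; print(r,k.min() if len(k) else 0,k.max() if len(k) else 0,end=" | ")
c=np.array([477.75,-431.2]);u=np.array([np.cos(np.radians(78.1)),np.sin(np.radians(78.1))]);n=np.array([*(u*.866),.5]);s=np.cross([0,0,1],n);s/=np.linalg.norm(s);t=np.cross(n,s)
for m in (46,50,54):
    a=np.linspace(0,6.28,60)[:,None]; M=np.array([*(c+u*m),120])
    for rr in (18.5,14): q=proj(d,M+rr*(np.cos(a)*s+np.sin(a)*t),pose); print(m,rr,q.min(0),q.max(0))
```

```text
[ 47  47  48  47  48  55  85 123 138 144 148 149 150 149 148 146 146 144
 141 139 138 144 150 143 132 158 213 231 235 237 239 241]
[ 49  48  48  47  48  49  64 103 137 141 143 147 146 145 143 142 140 138
 135 135 142 151 148 130 109 101 125 172 180 170 198 200]
103 236 277 | 104 236 277 | 105 236 277 | 106 247 277 | 107 245 268 | 108 243 269 | 109 242 270 | 110 241 271 | 111 241 271 | 112 240 272 | 113 240 272 | 114 240 272 | 115 241 272 | 116 241 272 | 117 242 271 | 118 243 271 | 119 244 270 | 120 245 270 | 121 247 269 | 122 249 269 | 123 252 268 | 46 18.5 [239.77 111.58] [271.97 128.88]
46 14 [243.68 113.52] [268.05 126.61]
50 18.5 [239.74 108.28] [271.99 125.28]
50 14 [243.66 110.19] [268.06 123.05]
54 18.5 [239.72 104.98] [272.01 121.68]
54 14 [243.64 106.86] [268.08 119.48]
```

```bash
cat >> h.py <<'E'
M=np.array([489.0,-378.1,120.]); U=np.array([np.cos(np.radians(78.1)),np.sin(np.radians(78.1)),0])
N=U*np.cos(np.pi/6)+[0,0,.5]; Y=np.array([U[1],-U[0],0]); Z=np.cross(N,Y); RT=R.from_matrix(np.array([N,Y,Z]).T)
def ins(D): return M+N*(43+D)-0.8*Z
E
python3 -c "
from h import *
delta(ins(120),RT);print(ins(120),ins(0),status.get_obs()['t'])"
```

```text
shift [213.1  -1.5 118.7] turn [-0.0007  0.5229  0.0006] deg 30.0 t 12.05
[ 518.02574258 -240.36298045  202.19282032] [ 496.59637503 -342.05261712  142.19282032] 12.05
```

```bash
python3 -m inch '[[[40,0,0,0,0,0,0],[80,-1,0,0,0.05,0,0],[120,-1,0,0,0.12,0,0],[160,-1,10,0,0.2,0,0],[195,-1,25,0,0.3,0,0],[213,-1.5,45,0,0.4,0,0],[213,-1.5,65,0,0.48,0,0],[213,-1.5,85,0,0.523,0,0],[213,-1.5,105,0,0.523,0,0],[213,-1.5,115,0,0.523,0,0],[213,-1.5,118.7,0,0.523,0,0],[213,-1.5,118.7,0,0.523,0,0],[213,-1.5,118.7,0,0.523,0,0]]]'
python3 - <<'E'
from h import *
o=status.get_obs();p=(np.array(o["ee_pos"]),np.array(o["orientation"])); delta(ins(120),RT); print(o["ft_force"],o["moment"],o["qpos"])
f=[]
for n in("top","scene","wrist"):
    d=optics.get_image(n); q=proj(d,[M],p)[0].astype(int)
    s=150 if n!="wrist" else 300; x0=max(0,min(512-120,q[0]-60));y0=max(0,min(384-120,q[1]-60))
    im=d["frame"] if n=="wrist" else d["frame"][y0:y0+120,x0:x0+120]
    if n!="wrist":
        tip=ins(120)+0.8*Z-133*N; print(n,q-[x0,y0],proj(d,[tip,M,M-100*N],p)-[x0,y0])
    f.append(cv2.resize(im[:,:,::-1],(260,400) if 0 else (266,266) if n!="wrist" else (266,200),interpolation=cv2.INTER_CUBIC))
f[2]=cv2.copyMakeBorder(f[2],0,66,0,0,cv2.BORDER_CONSTANT)
cv2.imwrite("pics/st.png",np.hstack(f))
E
```

```text
t: 13.35
ee_pos: [518.8, -240.8, 203.1]
orientation: [-2.138, -1.739, -0.573]
ft_force: [0.4, 0.2, -0.6]
width: 15.7
grasp_force: 29.9
shift [-0.3 -0.9  0.9] turn [0.0001 0.0013 0.0027] deg 0.2 t 13.35
[ 0.4020624   0.2231151  -0.64897778] [-0.25333022  0.0255562  -0.01321177] [-0.68325076  0.51028586  1.69181827  0.48868546  1.23744878 -0.71106082]
top [60 60] [[53.6485129  58.4787729 ]
 [60.39339587 60.46012656]
 [81.98480894 66.80274592]]
scene [60 60] [[56.50232573 59.26224343]
 [60.35972043 60.09754293]
 [72.3743002  62.69923999]]
```

View pics/st.png

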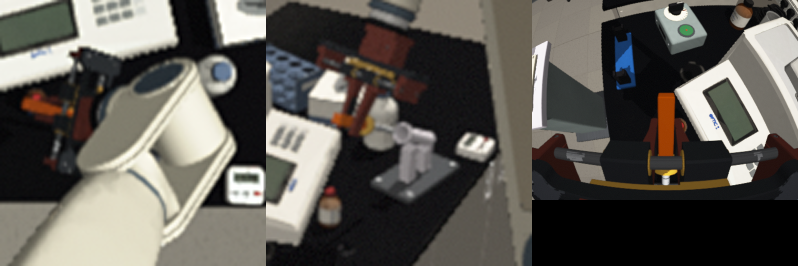

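Scene inset (centre): the rod's tip points straight at the tube's mouth at (405,130), in line with it. Now a guarded insertion.

```bash
python3 -m inch '[[[0,-0.9,0.9,0,0,0.002,0],[-8,-0.9,0.9,0,0,0.002,0],[-16,-0.9,0.9,0,0,0.002,0],[-24,-0.9,0.9,0,0,0.002,0],[-32,-0.9,0.9,0,0,0.002,0],[-38,-0.9,0.9,0,0,0.002,0],[-44,-0.9,0.9,0,0,0.002,0],[-50,-0.9,0.9,0,0,0.002,0],[-55,-0.9,0.9,0,0,0.002,0],[-60,-0.9,0.9,0,0,0.002,0],[-60,-0.9,0.9,0,0,0.002,0],[-60,-0.9,0.9,0,0,0.002,0]]]'
python3 -c "
from h import *
o=status.get_obs();print(RT.inv().apply(o['ft_force']),o['moment']);delta(ins(60),RT)"
```

```text
t: 14.7
ee_pos: [506.9, -291.2, 171.2]
orientation: [-2.14, -1.735, -0.572]
ft_force: [0.5, -0.3, -1.3]
width: 15.8
grasp_force: 29.9
[-0.79254766  0.57605584  0.99259708] [-0.27352884  0.01472796  0.04137668]
shift [ 0.5  0.4 -0.8] turn [-0.0008  0.0005 -0.0006] deg 0.1 t 14.7
```

```bash
python3 -m inch '[[[-5,0,0,0,0,0,0],[-10,0,0,0,0,0,0],[-15,0,0,0,0,0,0],[-20,0,0,0,0,0,0],[-25,0,0,0,0,0,0],[-30,0,0,0,0,0,0],[-35,0,0,0,0,0,0],[-40,0,0,0,0,0,0],[-45,0,0,0,0,0,0],[-50,0,0,0,0,0,0],[-50,0,0,0,0,0,0],[-50,0,0,0,0,0,0]]]'
python3 -c "
from h import *
o=status.get_obs();print(RT.inv().apply(o['ft_force']),o['moment']);delta(ins(10),RT)"
```

```text
t: 15.9
ee_pos: [497.9, -333.6, 146.2]
orientation: [-2.14, -1.735, -0.572]
ft_force: [-2.0, 0.0, -0.8]
width: 15.9
grasp_force: 29.9
[-0.72529667 -1.94795683  0.51285606] [-0.24990984 -0.00510516 -0.00883206]
shift [ 0.6  0.4 -0.8] turn [-0.0009  0.0004 -0.0008] deg 0.1 t 15.9
```

```bash
python3 -m inch '[[[-2,0,0,0,0,0,0],[-4,0,0,0,0,0,0],[-6,0,0,0,0,0,0],[-7,0,0,0,0,0,0],[-7,0,0,0,0,0,0],[-7,0,0,0,0,0,0]]]'
python3 -c "
from h import *
o=status.get_obs();print(RT.inv().apply(o['ft_force']),o['moment']);delta(ins(0),RT)"
python3 -m inch '[[[-0.5,0,0,0,0,0,0],[-1,0,0,0,0,0,0],[-1,0,0,0,0,0,0],[-1,0,0,0,0,0,0]]]'
python3 -c "
from h import *
o=status.get_obs();print(RT.inv().apply(o['ft_force']),o['moment']);delta(ins(0),RT)"
```

```text
t: 16.5
ee_pos: [496.7, -339.5, 142.7]
orientation: [-2.14, -1.735, -0.572]
ft_force: [0.2, 0.6, -1.2]
width: 15.6
grasp_force: 29.9
[-0.06765019  0.04229687  1.38634189] [-0.32420874 -0.01187274  0.00887766]
shift [-2.5  0.4 -0.8] turn [-0.0009  0.0005 -0.0006] deg 0.1 t 16.5
t: 16.9
ee_pos: [496.5, -340.3, 142.2]
orientation: [-2.14, -1.735, -0.572]
ft_force: [0.1, 0.2, -0.5]
width: 16.3
grasp_force: 29.9
[-0.06668032  0.03223074  0.52629314] [-0.26121392 -0.01271924 -0.05028034]
shift [-1.5  0.4 -0.8] turn [-0.0009  0.0006 -0.0006] deg 0.1 t 16.9
```

```bash
C="from h import *
o=status.get_obs();print(RT.inv().apply(o['ft_force']).round(2),o['moment'].round(3) if hasattr(o['moment'],'round') else o['moment']);delta(ins(0),RT)"
python3 -m inch '[[[-0.5,0,0,0,0,0,0],[-1,0,0,0,0,0,0],[-1,0,0,0,0,0,0]]]' | head -2; python3 -c "$C"
python3 -m inch '[[[-0.5,0,0,0,0,0,0],[-1,0,0,0,0,0,0],[-1,0,0,0,0,0,0]]]'| head -2; python3 -c "$C"
python3 -m inch '[[[-0.5,0,0,0,0,0,0],[-0.5,0,0,0,0,0,0]]]'| head -2; python3 -c "$C"
```

```text
t: 17.2
ee_pos: [496.4, -340.6, 142.1]
[ 3.99 -0.46 -0.47] [ 0.424 -0.119  0.052]
shift [-1.1  0.4 -0.8] turn [-0.0012 -0.0006 -0.0004] deg 0.1 t 17.2
t: 17.5
ee_pos: [496.4, -340.7, 142.0]
[ 9.46 -1.15 -1.2 ] [ 1.16  -0.227  0.133]
shift [-1.   0.5 -0.8] turn [-0.0016 -0.0023 -0.0001] deg 0.2 t 17.5
t: 17.7
ee_pos: [496.3, -340.8, 142.0]
[11.41 -1.46 -2.78] [ 1.397 -0.27   0.199]
shift [-0.9  0.6 -0.8] turn [-0.0018 -0.0031 -0.0001] deg 0.2 t 17.7
```

The collar is seated: axial force rises to 11 N with the motion stopped within 1 mm of the predicted depth. Draw the rod out along the axis.

```bash
python3 -m inch '[[[0,0,0,0,0,0,0],[0,0,0,0,0,0,0],[3,0,0,0,0,0,0],[8,0,0,0,0,0,0],[15,0,0,0,0,0,0],[23,0,0,0,0,0,0],[31,0,0,0,0,0,0],[40,0,0,0,0,0,0],[50,0,0,0,0,0,0],[60,0,0,0,0,0,0],[70,0,0,0,0,0,0],[80,0,0,0,0,0,0],[90,0,0,0,0,0,0],[100,0,0,0,0,0,0],[115,0,0,0,0,0,0],[130,0,0,0,0,0,0],[145,0,0,0,0,0,0],[155,0,0,0,0,0,0],[155,0,0,0,0,0,0]]]'
python3 - <<'E'
from h import *
import pickle
np.set_printoptions(precision=2,suppress=True)
d,pose,o=snap("wrist"); pickle.dump((d,pose),open("w5.pkl","wb"));print(o["ft_force"],o["moment"])
# compare rod in hand between w4 and now (handle tail row, collar rows)
for n in("w4","w5"):
    dd,_=pickle.load(open(n+".pkl","rb")); hsv=cv2.cvtColor(dd["frame"],cv2.COLOR_RGB2HSV)
    b=max(blobs(hsv,(3,150,80),(22,255,255),200),key=lambda t:t[0])[3]; b=b[(b[:,0]>236)&(b[:,0]<280)&(b[:,1]<300)]
    print(n,b[:,1].min(),[(r,b[b[:,1]==r][:,0].min(),b[b[:,1]==r][:,0].max()) for r in (200,240,280)])
    # collar yellow front
    y=blobs(hsv,(22,120,100),(32,255,255),10); print([(a,c.round(1),s) for a,c,s,p in y if 230<c[0]<290])
E
```

```text
t: 19.6
ee_pos: [524.3, -210.0, 219.4]
orientation: [-2.139, -1.738, -0.572]
ft_force: [0.6, -0.1, -1.0]
width: 15.7
grasp_force: 30.0
[ 0.58 -0.1  -0.97] [-0.32  0.03  0.05]
w4 179 [(200, np.int64(242), np.int64(274)), (240, np.int64(243), np.int64(273)), (280, np.int64(243), np.int64(272))]
[(np.int32(289), array([258. , 331.1]), array([239, 327,  39,  10], dtype=int32))]
w5 178 [(200, np.int64(242), np.int64(274)), (240, np.int64(243), np.int64(273)), (280, np.int64(243), np.int64(272))]
[(np.int32(123), array([267.4, 331.3]), array([257, 327,  21,  10], dtype=int32))]
```

```bash
python3 -m inch '[[[10,0,-17,0,-0.05,0,0],[20,0,-35,0,-0.15,0,0],[30,0,-52,0,-0.25,0,0],[40,0,-70,0,-0.35,0,0],[50,0,-86,0,-0.45,0,0],[50,0,-86,0,-0.523,0,0],[50,0,-86,0,-0.523,0,0],[50,0,-86,0,-0.523,0,0]]]'
python3 - <<'E'
from h import *
import pickle
np.set_printoptions(precision=2,suppress=True)
d,pose=pickle.load(open("w5.pkl","rb")); H=d["hand_eye"]
for e in (-4,-2,0,2,4):
    q=proj(d,R.from_rotvec(pose[1]).apply([[45+e,0,-7.2],[-35+e,0,-16.7],[-43+e,0,-16.7]])+pose[0],pose); print(e,q.tolist())
f=cv2.cvtColor(d["frame"],cv2.COLOR_RGB2HSV); print(f[172:184,257].tolist(),f[322:342,257].tolist())
delta([487,-6.5,320],toolR(np.pi))
E
```

```text
t: 20.45
ee_pos: [523.8, -210.4, 317.3]
orientation: [-2.437, -1.978, -0.0]
ft_force: [-0.1, -0.1, -1.1]
width: 15.7
grasp_force: 30.0
-4 [[257.37474218847166, 193.38531122569444], [257.3782723530856, 332.7292119211453], [257.38143015827575, 342.1981376844525]]
-2 [[257.3746934608421, 189.37232400894518], [257.37748320833043, 330.2670064916161], [257.3806412346014, 339.88671873044655]]
0 [[257.37467414173415, 185.3275462909599], [257.3766949461619, 327.76564355988], [257.3798517314199, 337.53848249289615]]
2 [[257.3746849369123, 181.25211336345293], [257.3759079818199, 325.2245441761997], [257.37906198572153, 335.1528423024139]]
4 [[257.3747265276508, 177.14722384222432], [257.3751227517178, 322.64313407643164], [257.3782723530856, 332.7292119211453]]
[[120, 28, 9], [120, 51, 10], [105, 51, 10], [120, 51, 10], [150, 26, 10], [7, 178, 33], [10, 229, 87], [11, 248, 136], [12, 252, 149], [12, 250, 151], [11, 247, 152], [12, 248, 153]] [[105, 10, 51], [105, 11, 47], [30, 5, 47], [19, 86, 65], [20, 168, 105], [20, 192, 133], [20, 192, 142], [20, 194, 141], [20, 193, 140], [21, 194, 138], [21, 194, 138], [20, 194, 146], [21, 195, 182], [22, 191, 227], [22, 144, 232], [22, 56, 231], [25, 7, 229], [75, 2, 230], [75, 2, 230], [75, 2, 225]]
shift [192.  -77.9  -2.1] turn [ 0.   -0.   -1.78] deg 101.9 t 20.45
```

```bash
python3 -m inch '[[[15,-6,-2,0,0,-0.13,0],[30,-12,-2,0,0,-0.26,0],[45,-18,-2,0,0,-0.39,0],[60,-24,-2,0,0,-0.52,0],[75,-30,-2,0,0,-0.65,0],[90,-36,-2,0,0,-0.78,0],[105,-42,-2,0,0,-0.91,0],[120,-48,-2,0,0,-1.04,0],[135,-54,-2,0,0,-1.17,0],[150,-60,-2,0,0,-1.3,0],[165,-66,-2,0,0,-1.43,0],[178,-72,-2,0,0,-1.56,0],[188,-76,-2,0,0,-1.68,0],[192,-78,-2,0,0,-1.78,0],[192,-78,-2,0,0,-1.78,0],[192,-78,-2,0,0,-1.78,0]]]'
python3 -c "
from h import *
delta([487,-6.5,160],toolR(np.pi)); print(status.get_obs()['qpos'])"
```

```text
t: 22.05
ee_pos: [487.2, -7.4, 319.4]
orientation: [-0.004, -3.139, -0.002]
ft_force: [-0.7, 0.0, -0.5]
width: 15.6
grasp_force: 30.0
shift [ -0.2   0.8 159.4] turn [ 0.001  -0.0024 -0.0022] deg 0.2 t 22.05
[-4.02134547e-02  1.27816771e-01  1.84462244e+00  9.65356936e-04
  1.17156825e+00 -1.60915338e+00]
```

Down to about 60 mm above the goal height, then check the tip against the glass in the cameras.

```bash
python3 -m inch '[[[0,1,30,0,0,0,0],[0,1,60,0,0,0,0],[0,1,90,0,0,0,0],[0,1,120,0,0,0,0],[0,1,145,0,0,0,0],[0,1,160,0,0,0,0],[0,1,170,0,0,0,0],[0,1,170,0,0,0,0],[0,1,170,0,0,0,0]]]'
python3 - <<'E'
from h import *
np.set_printoptions(precision=1,suppress=True)
o=status.get_obs();p=np.array(o["ee_pos"]);Rt=R.from_rotvec(o["orientation"]);tip=p+Rt.apply([-133,0,.8]);print("tip",tip)
G=np.array([620,-6.5,63]); dirn=-Rt.as_matrix()[:,0]
for n in("top","scene"):
    d=optics.get_image(n); f=d["frame"]; hsv=cv2.cvtColor(f,cv2.COLOR_RGB2HSV)
    q=proj(d,[G,tip,tip-90*dirn]); print(n,"pred glass,tip,collar",q.tolist())
    for a,c,s,pp in blobs(hsv,(40,80,40),(85,255,255),8):
        if np.hypot(*(c-q[0]))<15: print(" green",a,c)
    x,y=q[1].astype(int); v=f.min(2); print(v[y-6:y+7,x-16:x+12])
    # orange-collar
    for a,c,s,pp in blobs(hsv,(5,150,80),(28,255,255),8):
        if np.hypot(*(c-q[2]))<40: print(" orange",a,c,s)
E
```

```text
t: 22.95
ee_pos: [487.5, -6.1, 150.3]
orientation: [0.0, -3.141, -0.0]
ft_force: [0.5, 1.0, -1.0]
width: 15.7
grasp_force: 30.0
tip [620.5  -6.  149.4]
top pred glass,tip,collar [[217.1802934908488, 168.95347348919057], [214.9760270428048, 165.16404560594373], [214.21615968098857, 191.42762815976198]]
 green 39 [218.9 169.6]
[[ 88  96 104 119 140 148 147 147 151 155 158 162 165 165 163 164 165 163
  163 163 162 160 161 164 161 139  65  14]
 [147 151 155 160 162 166 164 164 163 164 165 164 163 163 162 162 162 163
  162 162 162 161 161 163 162 143  72  16]
 [162 164 166 164 163 163 164 163 161 162 164 163 163 161 161 161 162 161
  161 163 162 162 161 162 162 146  80  22]
 [165 167 167 164 163 162 163 163 163 160 162 164 164 160 159 161 162 161
  161 162 164 164 161 161 162 148  90  28]
 [169 191 194 179 167 165 162 162 161 161 162 162 163 161 161 161 160 157
  151 151 152 156 159 161 162 149  98  35]
 [177 226 225 203 192 189 175 162 161 161 162 162 162 161 161 155 146 144
  120 112 117 129 141 149 159 152 112  47]
 [180 240 237 230 232 230 207 183 163 161 164 164 161 161 158 140 129 1
[... 1875 characters left out ...]
171 178 201 206 192 209 196]
 [126 116 120 127 130 128 129 131 128 129 130 128 128 128 129 129 123 130
  135 133 123 115 139 167 166 153 192 206]
 [127 119 118 126 130 130 128 128 129 130 129 127 128 128 129 128 124 134
  145 143 130 119 112 114 123 135 166 177]
 [129 117 118 125 129 128 129 129 130 129 130 129 129 129 130 130 124 133
  141 143 141 138 126 116 118 116 129 143]
 [128 119 118 124 129 129 129 129 130 129 130 128 129 130 129 130 126 130
  135 138 138 138 138 141 140 130 129 130]
 [130 118 117 125 129 130 129 130 130 131 129 128 129 130 131 131 125 128
  135 135 136 135 136 139 141 141 142 143]]
 orange 95 [259.9 200.4] [254 196  13  10]
 orange 18 [242.9 197.4] [240 196   8   4]
```

Top view puts the tip at (215,165), as predicted (215.0,165.2), so the rod in hand is as assumed. Descend to the final height.

```bash
python3 -m inch '[[[1.2,-0.5,8,0,0,0,0],[1.2,-0.5,18,0,0,0,0],[1.2,-0.5,28,0,0,0,0],[1.2,-0.5,36,0,0,0,0],[1.2,-0.5,43,0,0,0,0],[1.2,-0.5,48,0,0,0,0],[1.2,-0.5,51.4,0,0,0,0],[1.2,-0.5,51.4,0,0,0,0],[1.2,-0.5,51.4,0,0,0,0],[1.2,-0.5,51.4,0,0,0,0],[1.2,-0.5,51.4,0,0,0,0],[1.2,-0.5,51.4,0,0,0,0]]]'
python3 - <<'E'
from h import *
np.set_printoptions(precision=2,suppress=True)
o=status.get_obs();p=np.array(o["ee_pos"]);Rt=R.from_rotvec(o["orientation"]);print("tip",p+Rt.apply([-133,0,.8]),"axis",-Rt.as_matrix()[:,0],o["qvel"],o["moment"])
tip=p+Rt.apply([-133,0,.8]); d0=np.load("scene.npy",allow_pickle=True).item()
for nm,d in(("s0",d0),("s1",optics.get_image("scene"))):
    hsv=cv2.cvtColor(d["frame"],cv2.COLOR_RGB2HSV); q=proj(d,[[619,-6.5,63],tip,tip-[45,0,0],tip-[90,0,0],tip-[133,0,-8]]); print(nm,q.tolist())
    for a,c,s,pp in blobs(hsv,(40,80,40),(85,255,255),8):
        if np.hypot(*(c-q[0]))<15: print(" green",a,c,plane(d,c,63)[0])
    if nm=="s1":
        for a,c,s,pp in blobs(hsv,(5,150,80),(28,255,255),6):
            if np.hypot(*(c-q[3]))<40: print(" orange",a,c,s)
        x,y=q[1].astype(int); print(d["frame"].min(2)[y-8:y+9,x-8:x+16])
E
```

```text
t: 24.25
ee_pos: [486.0, -6.2, 98.8]
orientation: [0.002, -3.141, -0.0]
ft_force: [-0.5, -0.1, -0.5]
width: 15.3
grasp_force: 30.0
tip [619.03  -6.04  97.97] axis [ 1.  0. -0.] [ 0. -0.  0. -0. -0. -0.] [ 0.03 -0.14  0.02]
s0 [[219.93201711827473, 207.5031314096189], [219.26168771965783, 199.4005036355091], [230.3926081359295, 203.4487377637158], [241.85452689083723, 207.61735356035018], [253.11029932395974, 209.77353241246112]]
 green 44 [220.39 206.93] [619.46  -9.92  63.  ]
s1 [[219.93201711827473, 207.5031314096189], [219.26168771965783, 199.4005036355091], [230.3926081359295, 203.4487377637158], [241.85452689083723, 207.61735356035018], [253.11029932395974, 209.77353241246112]]
 green 47 [220.4  207.02] [619.13  -9.53  63.  ]
 orange 90 [260.28 213.48] [255 209  12  10]
 orange 10 [241.6 211. ] [240 210   4   3]
 orange 7 [244. 192.] [243 191   3   3]
[[129 130 130 130 130 130 125 129 136 138 137 138 139 143 142 143 144 142
  143 143 141 146 148 154]
 [130 129 131 130 130 128 126 130 134 136 135 134 137 139 141 140 142 143
  146 147 149 147 130 112]
 [130 129 130 129 131 131 127
[... 786 characters left out ...]
18 106 112 119 112 105  99  70  44  72  91 103 130 157 169 152 144
  137  99  50  33  31  29]
 [143 158 148 131 124 121 105  79  54  34  27  33  47  78 101 108 126 155
  163 125  66  42  38  33]
 [157 159 159 158 160 158 147 121  99  86  67  46  34  34  47  59  81 106
  127 107  58  44  44  38]
 [160 159 160 160 160 151 135 115 104 100  82  70  63  59  63  77  75  75
   86  72  41  35  39  36]
 [161 160 159 160 147 122  95  82  78  80  78  74  76  79  87 108 125 128
  116  88  59  36  34  32]
 [159 159 159 149 120  91  75  73  77  82  83  76  75  74  83 108 146 162
  155 140 115  79  50  35]
 [159 158 159 133  96  78  75  73  79  77  78  77  76  73  78  97 141 164
  163 162 156 140 117  83]]
```

The scene view agrees with the predictions: tip at about (220,199), glass at (220.4,207). The rod is level and still, 35 mm above the glass. Handing in.

```bash
python3 -c "
from workcell import ctrl
print(ctrl.close_job())"
```

```text
the job is handed in; nothing more can be done
None
```

The job is handed in at about 24 s: the knob is released on the red zero mark, the rod was seated in the tube (collar stopped at about 11 N) and drawn right out, and it is now held level and still, its tip about 35 mm above the middle of the glass by measurement; I never moved to the bottles, timer or tape, though I took no final picture of them.

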